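# Run the bench scope's zoom ring to its stop

## Task

Set the bench scope to full zoom for looking at the strap: turn the slim ribbed ring between the eyecup and the lower ring clockwise, as seen looking down into the eyepiece, until its tooth comes up against the fixed stop tooth, and press it firmly home for a moment without forcing it, so that the tube only just gives in its rubber mount. Do not touch the fixed rings above and below it or disturb the things around, then let go and leave the ring at its stop.

Things in the scene. Friction and masses are not known exactly. Their poses are not given: they have to be found in the camera images.
- scope: fixed stand of the inspection scope. Origin on the bench under the ring; its z is up. A foot plate 240 x 180 x 14 mm (centre at x +30 mm), a pillar at x +125 mm with an arm at 160-190 mm height. The scope tube leans towards -x, that is towards the robot: its axis is 35 degrees from vertical, so that in this frame the direction up the tube is (-0.574, 0, 0.819) and the zoom ring's centre lies on the axis at (-30, 0, 210) mm
- zoom_ring: the slim ribbed dark steel ring to be turned: 66 mm diameter, 14 mm high, origin at its centre, z up the tube's axis. It stands 8.5 to 12 mm proud of its neighbours all round. The only part of the tube that turns freely: clockwise seen from the eyepiece (negative about its z), 1.7 to 2.6 rad from its start to the stop, too far for most wrists in one grasp. Turning friction 0.10 N m, it stays where it is left; a grip of 15 to 25 N is enough
- ring_tooth (a point): point in the tooth on the ring's upper face (bare metal, 11 mm radially, 9 mm wide, 14 mm tall; the point lies 27.5 mm from the axis, 14 mm above the ring's centre along the axis); it turns with the ring and stays inside the ring's outer diameter
- stop_tooth (a point): point in the fixed stop tooth on the eyecup's foot, same width, radius and height; at the stop the two points are 9 mm apart. Its angle round the tube differs each time. Tube and tooth sit in a rubber bush that twists 1 rad per 8 N m and springs back: free turning of the ring moves this point 0.35 mm, 0.4 N m at the stop 1.4 mm; the firm press meant is 0.3 to 1 N m, more is forcing
- eyecup: fixed black eyepiece above the ring, 43 mm diameter, from 8.5 to 46 mm above the ring's centre along the axis; carries the stop tooth; not to be touched. Origin at the ring's centre
- lower_ring: fixed black ring below, 49 mm diameter, from 8.5 to 49.5 mm below the ring's centre along the axis; not to be touched. Under it is the 62 mm clamp (54 mm and more below the ring's centre). Origin at the ring's centre
- strap: leather strap loop 29 x 165 x 26 mm lying on the foot plate under the scope; to be left
- wax: yellow beeswax block 36 x 58 x 20 mm on the foot plate; to be left
- jar: teal dye jar, 43 mm diameter, 50 mm high, beside the scope; to be left
- spool: thread spool, 36 mm across, 70 mm high, beside the scope; to be left
- tape: yellow tape measure 32 x 83 x 68 mm before the scope's foot plate; to be left

How it is judged:
On the way:
1. the ring is pressed firmly on its stop: the teeth meet and the tube gives by 0.8 mm or more at the stop tooth (distance between ring_tooth and stop_tooth below 0.0105 m and distance of stop_tooth from where it was at the start of the episode above 0.0008 m), for 0.1 s.
At the end, for the whole second after the job is handed in: the ring's tooth rests at the stop tooth (tooth points less than 11 mm apart, 9 mm when touching), the tube has sprung back to within 2 mm at the stop tooth, and the ring is at rest and released (distance between ring_tooth and stop_tooth below 0.011 m and distance of stop_tooth from where it was at the start of the episode below 0.002 m and angular speed of zoom_ring below 0.05 rad/s).
It fails at once if the ring is forced: the tube twists so that the stop tooth moves more than 4 mm (distance of stop_tooth from where it was at the start of the episode above 0.004 m).
It fails at once if a fixed neighbour ring is touched with more than 2 N (contact force between any of the fingers, the arm and eyecup above 2 N or contact force between any of the fingers, the arm and lower_ring above 2 N).
It fails at once if something standing around is shifted by more than 20 mm (distance of any of strap, wax, jar, spool, tape from where it was at the start of the episode above 0.02 m).
It also fails if it takes over 58 s, if anything falls off the work surface, if the arm or the gripper's body presses on something with over 40 N, if the wrist force passes 120 N, or if a joint passes its speed limit or range.

## Robot

A 7-joint arm with a two-finger parallel gripper is mounted at the origin on a cart in front of the work surface, level with it; the furniture and walls round the work are solid. World frame = base frame: x ahead of the robot, y to its left, z up, the work surface at z = 0. Lengths are in m, angles in rad, forces in N, time in s.
With the tool pointing down it reaches from about 0.35 to 0.9 m from the base axis. Payload 8.1 kg.
Tool frame: the origin (TCP) lies midway between the tips of the shut fingers; the grasp point (between the pads) lies ctrl.grip_depth behind it (ctrl.grip_depth is the distance from the TCP to the grasp point, in m); z points along the fingers, y is the line along which they close (so a half turn about z gives the same grasp; the last joint's range is limited). The gripper opens to 85 mm and grips with 20 to 120 N. Pads are 22 mm wide; open, the fingers measure 114 mm over their backs; the gripper's body (76 mm by 85 mm) begins 54 mm behind the grasp point. The pads swing forward as they close: fully open they stand 13 mm farther back than shut.
Start: joints at [1.241, 0.434, 0.025, 1.573, -0.012, 1.134, -0.075], TCP at [0.141, -0.609, 0.231] pointing down, gripper open.
Joint ranges: [-2.62, 2.62], [-0.44, 2.09], [-1.27, 1.32], [0.08, 2.57], [-1.32, 4.46], [0.12, 2], [-2.74, 2.74]. Speed limits (rad/s): [2.22, 2.22, 3.01, 3.01, 3.14, 3.14, 3.14].

## Interface

Orientations are given as a unit quaternion [w, x, y, z].
In Python, from station import ctrl gives the robot as it stands.
- The arm moves only by the tool apply_moves, never from a script. Its argument "plan" is a list of rows, each a list of 5 numbers: the gripper's target within -1 to 1 (fully open at 1, half-way at 0, shut at -1), then the shift along the world's x, y, z as a fraction of full scale, then the turn about the world's z as a fraction of full scale. In form: [[hand, x, y, z, roll], ...]. A call has 1 to 10 rows; each row is the pose to reach, as a shift and turn from the pose commanded when the call began, turning the shorter way round; what a row does not reach only later rows make up. Full scale, the value 1, is 500 mm for a shift and 180 degrees for a turn. A row lasts 1/10 s, in which the tool goes at most 50 mm and 8.59 degrees, less where a joint would pass 70% of its speed; a pose out of reach is approached as far as the arm can. A call with a number of a shift or a turn outside -1 to 1 is refused whole. A call with a gripper value outside its range is refused whole. The fingers move at their own pace and stop on an object; "grip_force" is the grip in N (left out, the last holds). Time passes only in rows, so rows that repeat a pose let the fingers close. It gives the time, the measured TCP pose, the force, the opening and the grip force at its end, in the units of the state.
- ctrl.read_state(): the state, without advancing time (a new reading comes with each control period).
- ctrl.read_camera(name): name is "side" or "top" or "wrist"; returns a dict with "color" (384x512x3 uint8, blue, green, red), "intrinsics" (3x3 intrinsics, pixels), "D" ([k1, k2, p1, p2, k3] as OpenCV has them; the pictures are not rectified), "rvec" (rotation vector, rad) and "tvec" (3), from world to camera coordinates, as OpenCV has them; the wrist camera has in their place "tool_from_camera" (4x4, takes a point from camera to tool coordinates, whose origin is the TCP and whose axes are the flange's). Camera axes: x right, y down, z forward; pixel columns grow to the right and rows downward; lengths in m; the calibration is good to about 2 mm. A picture is of the moment at which its call begins: read the wrist's pose just before it. There is no depth.
- ctrl.hand_in(): hands the job in; it is judged then, once.
The state is a dict: "t": time; "q": joint angles; "joint_velocities": joint speeds; "effort": joint torques, N m; "tool_pos": TCP position; "eef_rot": TCP orientation; "wrist_force": force on the tool from outside, world axes, zero at the start; "ft_torque": the same for the moment, N m; "finger_gap": finger opening in m; "grip_force": force on a finger pad.
Only numpy, scipy, OpenCV 4.12 (cv2) and the standard library are available. Lean on these libraries where they do the work, as an engineer would, in place of code of your own. Each camera call takes 0.05 s, during which the arm holds its last target. There are 200 camera calls.

## Working session

There is one attempt and no reset: what is moved stays moved. The work goes in short steps, Python scripts to look and compute and a tool call to move; the robot and the scene stay as the last step left them, time stands still between calls to the robot, and variables do not carry over. Pictures are saved under pics/ and viewed, at most 10 in all, crops included, and the job is handed in when it is done.

Besides the shell and the picture viewer there is one more tool, called after "Emit:" by a JSON object that holds its "op" and its "data", one argument or row to a line. apply_moves: Moves the arm, as the interface text tells. Its arguments: {"type":"object","properties":{"plan":{"type":"array"},"grip_force":{"type":"number"}},"required":["plan"]}

```bash
mkdir -p pics; python3 - <<'E'
from station import ctrl
import cv2
print(ctrl.grip_depth); print(ctrl.read_state())
for n in("side","top"):
    c=ctrl.read_camera(n); cv2.imwrite(f"pics/{n}0.png",cv2.resize(c["color"],(768,576),interpolation=cv2.INTER_CUBIC))
    print(n,{k:v.tolist() for k,v in c.items() if k!="color"})
E
```

```text
0.0187
{'t': 0.0, 'q': array([ 1.24142192,  0.43518471,  0.02496814,  1.57410514, -0.01160907,
        1.1339704 , -0.07513453]), 'joint_velocities': array([ 3.77038923e-04, -2.67607473e-05, -1.27773669e-03,  4.19878490e-05,
       -1.98008875e-04, -1.59308240e-03, -4.14384446e-05]), 'effort': array([ 4.17298691e-05, -6.70463276e+01,  1.02479517e+00, -3.16207695e+01,
        1.54244358e-02,  1.25708588e-02, -7.74832358e-06]), 'tool_pos': array([ 0.14036094, -0.60852329,  0.23054656]), 'eef_rot': array([-7.46471120e-04,  9.93584143e-01,  1.13092755e-01, -1.49341739e-04]), 'wrist_force': array([-1.0597317 , -1.01822675,  0.17991941]), 'ft_torque': array([ 0.03168178, -0.03092418, -0.01683452]), 'grip_force': 0.0, 'finger_gap': 0.085537555985121}
side {'intrinsics': [[424.4039667988107, 0.0, 252.74417842057522], [0.0, 424.4039667988107, 188.44403908599617], [0.0, 0.0, 1.0]], 'D': [-0.08726331793078236, 0.0, 0.0, 0.0, 0.0], 'rvec': [0.13372727566974146, -2.599865774671151, 1.63334200064076], 'tvec': [0.5434774507704084, 0.1493356007552638, 0.9847748645447313]}
top {'intrinsics': [[469.8511216250833, 0.0, 253.5681264989681], [0.0, 469.8511216250833, 184.92673832398808], [0.0, 0.0, 1.0]], 'D': [-0.07530833604878885, 0.0, 0.0, 0.0, 0.0], 'rvec': [2.1936079899780054, -2.140094501800633, 0.1155695027396194], 'tvec': [0.0014634233045543673, 0.5805356234725247, 1.3470203200232527]}
```

View pics/side0.png

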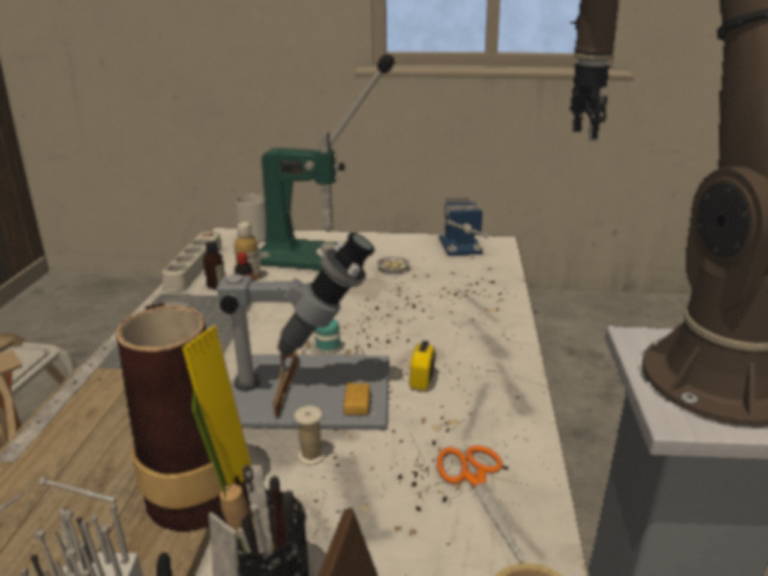

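View pics/top0.png

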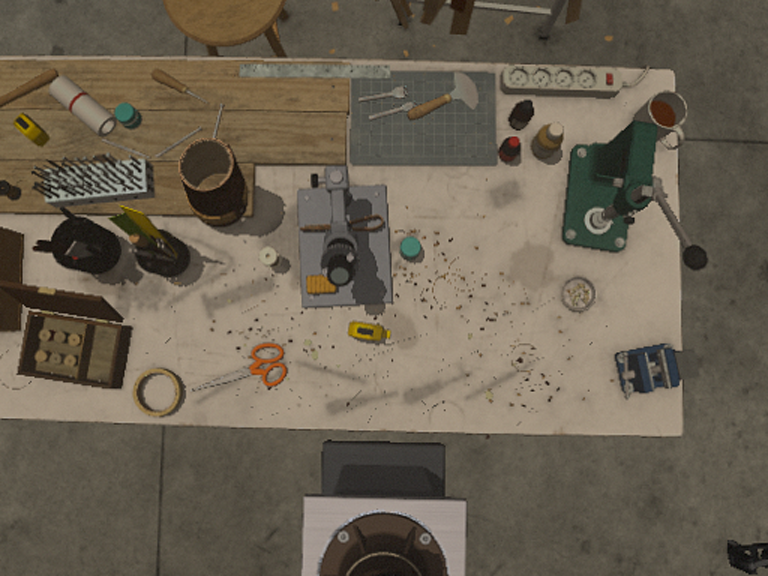

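Side view: scope at about (330,280) px leaning right towards the robot; top view: foot plate corners near (299,187), (387,185), (392,303), (301,307). I enlarge both.

```bash
python3 - <<'E'
from station import ctrl
import cv2, numpy as np
t=ctrl.read_camera("top")["color"][110:215,180:300]; s=ctrl.read_camera("side")["color"][145:225,180:270]
a=cv2.resize(t,None,fx=5,fy=5,interpolation=cv2.INTER_CUBIC)
cv2.imwrite("pics/topc.png",a); cv2.imwrite("pics/sidec.png",cv2.resize(s,None,fx=7,fy=7,interpolation=cv2.INTER_CUBIC))
E
```

```text
(no output)
```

View pics/topc.png

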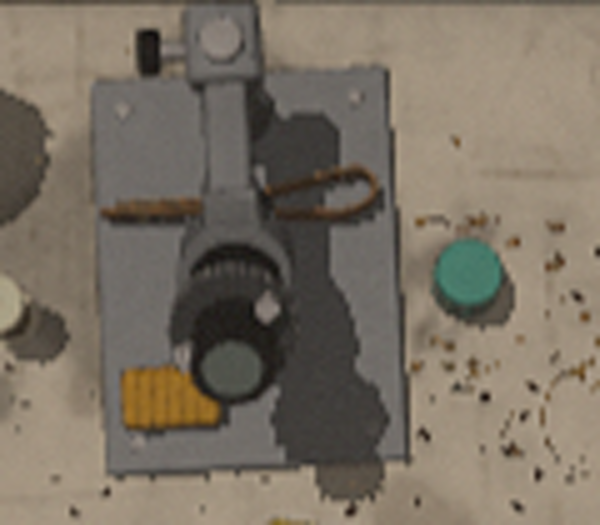

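View pics/sidec.png

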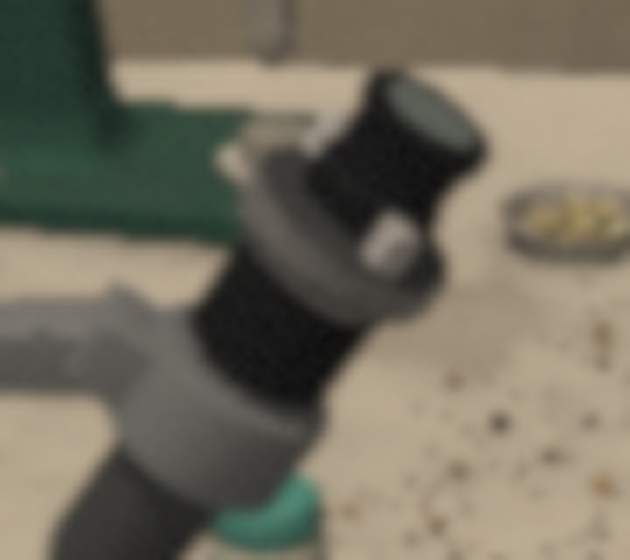

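```bash
cat > h.py <<'E'
import cv2, numpy as np
from scipy.optimize import least_squares
from station import ctrl
def cams():
    C={}
    for n in("side","top"):
        c=ctrl.read_camera(n); C[n]={k:v for k,v in c.items() if k!="color"}
    return C
def proj(c,P): return cv2.projectPoints(np.atleast_2d(P).astype(float),c["rvec"],c["tvec"],c["intrinsics"],c["D"])[0].reshape(-1,2)
a=np.array([-.5736,0,.8192]); u=np.array([.8192,0,.5736]); v=np.array([0,1,0.]); O=np.array([-.03,0,.21])
def R(y): return np.array([[np.cos(y),-np.sin(y),0],[np.sin(y),np.cos(y),0],[0,0,1]])
def W(p,P): return np.atleast_2d(P)@R(p[2]).T+[p[0],p[1],0]
def tooth(f,r=.0275,h=.014): return O+a*h+r*(np.cos(f)*u+np.sin(f)*v)
E
python3 - <<'E'
from h import *
C=cams()
ft=lambda p:(np.array(p)+.5)/5-.5+[180,110]
fs=lambda p:(np.array(p)+.5)/7-.5+[180,145]
cor=ft([(93,80),(388,68),(409,462),(108,473)])
X=[(.15,.09,.014),(.15,-.09,.014),(-.09,-.09,.014),(-.09,.09,.014)]
f=lambda p:np.r_[(proj(C["top"],W(p,X))-cor).ravel(),(proj(C["top"],W(p,O+a*.046))-ft([(232,370)])).ravel(),(proj(C["side"],W(p,O+a*.046))-fs([(432,115)])).ravel()]
r=least_squares(f,[.6,0,0]);p=r.x;print(p,f(p).round(2));print("ring",W(p,O))
for A,B in [((266,305),(390,240)),((180,352),(325,130)),((266,305),(325,130)),((180,352),(390,240))]:
    g=lambda q:np.r_[(proj(C["top"],W(p,tooth(q[0],.0275,.018)))-ft([A])).ravel(),(proj(C["side"],W(p,tooth(q[0],.0275,.018)))-fs([B])).ravel()]
    for s in(-2,2,0):
        s=least_squares(g,[s]);print(A,B,s.x,s.cost,g(s.x).round(1))
for n in C:print(n,proj(C[n],W(p,[O,O+a*.046,tooth(0),tooth(1.57),tooth(3.14),tooth(-1.57)])).round(1).tolist())
E
```

```text
[0.61488511 0.08772368 0.06935079] [-0.24 -0.15  0.39 -0.41 -0.1   0.2  -0.7   0.69 -0.03  0.07 -0.28 -1.38]
ring [[0.58495722 0.08564482 0.21      ]]
(266, 305) (390, 240) [-1.79217941] 130.3817867268651 [  4.2   9.4   1.6 -12.4]
(266, 305) (390, 240) [1.51527052] 196.2135828397127 [-17.5   7.7  -3.6  -3.9]
(266, 305) (390, 240) [-1.79210579] 130.3817867596369 [  4.2   9.4   1.6 -12.4]
(180, 352) (325, 130) [0.95622472] 49.0995032060566 [ 1.3 -6.8 -0.1  7.1]
(180, 352) (325, 130) [0.95623044] 49.099503203329434 [ 1.3 -6.8 -0.1  7.1]
(180, 352) (325, 130) [0.95622873] 49.099503203338664 [ 1.3 -6.8 -0.1  7.1]
(266, 305) (325, 130) [-0.72327934] 1.7817868570255089 [ 0.2  0.1 -0.1 -1.9]
(266, 305) (325, 130) [-0.72327862] 1.7817868570359567 [ 0.2  0.1 -0.1 -1.9]
(266, 305) (325, 130) [-0.72327809] 1.781786857099497 [ 0.2  0.1 -0.1 -1.9]
(180, 352) (390, 240) [-4.46477959] 2.3788455976003373 [ 0.3  1.2 -0.1 -1.8]
(180, 352) (390, 240) [1.81840597] 2.378845597584665 [ 0.3  1.2 -0.1 -1.8]
(180, 352) (390, 240) [1.8184061] 2.378845597583506 [ 0.3  1.2 -0.1 -1.8]
side [[228.7, 176.5], [241.0, 159.6], [221.2, 164.3], [231.2, 176.9], [243.5, 178.5], [233.5, 166.3]]
top [[226.4, 175.0], [226.0, 183.7], [225.6, 167.9], [215.4, 178.1], [226.9, 187.1], [237.1, 177.1]]
```

Ring centre comes out at about (0.585, 0.086, 0.21), scope yaw 0.07. The teeth fit at f=1.82 (ring) and −0.72 (stop), so the clockwise travel is about 2.2 rad, which agrees with the range given. I rise and move over.

Emit:
{"op": "apply_moves", "data": {
  "plan": [
    [1, 0, 0, 0.1, 0],
    [1, 0, 0, 0.2, 0],
    [1, 0, 0, 0.3, 0],
    [1, 0.04, 0.06, 0.38, 0],
    [1, 0.1, 0.16, 0.4, 0],
    [1, 0.16, 0.24, 0.4, 0],
    [1, 0.2, 0.32, 0.4, 0],
    [1, 0.25, 0.4, 0.4, 0],
    [1, 0.3, 0.48, 0.4, 0],
    [1, 0.35, 0.55, 0.4, 0]
  ]
}}

```text
t: 1.3
tool_pos: [0.3163, -0.3315, 0.4317]
eef_rot: [0.0, 0.994, 0.114, 0.0]
wrist_force: [0.6, -0.3, -0.1]
finger_gap: 0.0855
grip_force: 0.0
```

Emit:
{"op": "apply_moves", "data": {
  "plan": [
    [1, 0.05, 0.09, 0, 0],
    [1, 0.1, 0.17, 0, 0],
    [1, 0.15, 0.26, 0, 0],
    [1, 0.2, 0.34, 0, 0],
    [1, 0.26, 0.43, 0, 0],
    [1, 0.32, 0.52, 0, -0.03],
    [1, 0.38, 0.62, 0, -0.05],
    [1, 0.44, 0.72, 0, -0.05],
    [1, 0.5, 0.82, 0, -0.05],
    [1, 0.52, 0.83, 0, -0.05]
  ]
}}

```text
t: 2.3
tool_pos: [0.576, 0.084, 0.4315]
eef_rot: [-0.0, 0.999, 0.036, 0.0]
wrist_force: [0.9, -0.9, 0.3]
finger_gap: 0.0854
grip_force: 0.0
```

```bash
python3 - <<'E'
from h import *
s=ctrl.read_state();c=ctrl.read_camera("wrist")
print(s["t"],s["tool_pos"],s["eef_rot"],s["q"],s["wrist_force"]);print({k:v.tolist() for k,v in c.items() if k!="color"})
np.savez("w0.npz",pos=s["tool_pos"],quat=s["eef_rot"],**c)
cv2.imwrite("pics/w0.png",cv2.resize(c["color"],(768,576),interpolation=cv2.INTER_CUBIC))
E
```

```text
2.3 [0.57596098 0.08398425 0.43151624] [-3.05077564e-04  9.99366398e-01  3.55904093e-02  1.80236371e-04] [ 0.14321549  0.32941956 -0.55377828  1.28674573  0.17050918  1.57130575
 -1.88557137] [ 0.85297543 -0.91324587  0.336263  ]
{'intrinsics': [[298.8478593638174, 0.0, 250.5804267640358], [0.0, 298.8478593638174, 189.07460247605343], [0.0, 0.0, 1.0]], 'D': [-0.07875130387077765, 0.0, 0.0, 0.0, 0.0], 'tool_from_camera': [[-0.0005713389037441151, -0.9588417308262606, -0.28394050221473555, 0.07249357039359372], [0.9999997552851682, -0.00043318704466296264, -0.000549343778137168, -0.0006887596808975299], [0.00040373439203311506, -0.2839407465917554, 0.9588417436800798, -0.14243435779215247], [0.0, 0.0, 0.0, 1.0]]}
```

View pics/w0.png

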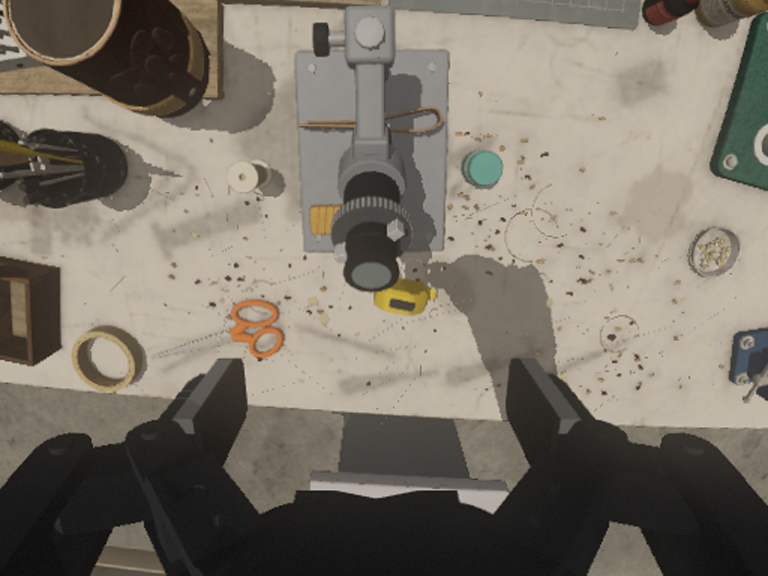

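Wrist view: scope tube in the centre, lens centre (373,274), stop tooth at (397,231), ring edges at about x=331 and x=412. The ring tooth is behind the eyecup on the left. I check the pose against this.

```bash
cat >> h.py <<'E'
from scipy.spatial.transform import Rotation as Ro
def wcam(z):
    T=np.eye(4);q=z["quat"];T[:3,:3]=Ro.from_quat([q[1],q[2],q[3],q[0]]).as_matrix();T[:3,3]=z["pos"]
    M=np.linalg.inv(T@z["tool_from_camera"]);return dict(rvec=cv2.Rodrigues(M[:3,:3])[0],tvec=M[:3,3],intrinsics=z["intrinsics"],D=z["D"])
E
python3 - <<'E'
from h import *
z=np.load("w0.npz");c=wcam(z);p=[.6149,.0877,.0694]
print("lens",proj(c,W(p,O+a*.046))*1.5,"teeth",proj(c,W(p,[tooth(-.72,.0275,.018),tooth(1.82,.0275,.018)]))*1.5)
rim=[tooth(f,.033,h) for f in np.linspace(0,6.28,200) for h in(-.007,.007)]
r=proj(c,W(p,rim))*1.5;print("ring",r.min(0),r.max(0))
X=[(.15,.09,.014),(.15,-.09,.014),(-.09,-.09,.014),(-.09,.09,.014)];print(proj(c,W(p,X))*1.5)
im=cv2.resize(z["color"][90:210,190:300],None,fx=5,fy=5,interpolation=cv2.INTER_CUBIC)
for q in (proj(c,W(p,rim))-[190,90]+.5)*5-.5: cv2.circle(im,tuple(int(t) for t in q),1,(0,0,255),-1)
cup=[tooth(f,.0215,.046) for f in np.linspace(0,6.28,100)]
for q in (proj(c,W(p,cup))-[190,90]+.5)*5-.5: cv2.circle(im,tuple(int(t) for t in q),1,(0,255,0),-1)
cv2.imwrite("pics/w0c.png",im)
E
```

```text
lens [[375.79633222 275.0108369 ]] teeth [[399.76710017 229.23711683]
 [342.79291434 253.5790662 ]]
ring [335.04908032 195.00453141] [416.70749537 264.63222756]
[[298.2091879   48.81081047]
 [454.29471548  48.99070733]
 [446.35491785 252.0257364 ]
 [305.61305675 251.82635239]]
```

View pics/w0c.png

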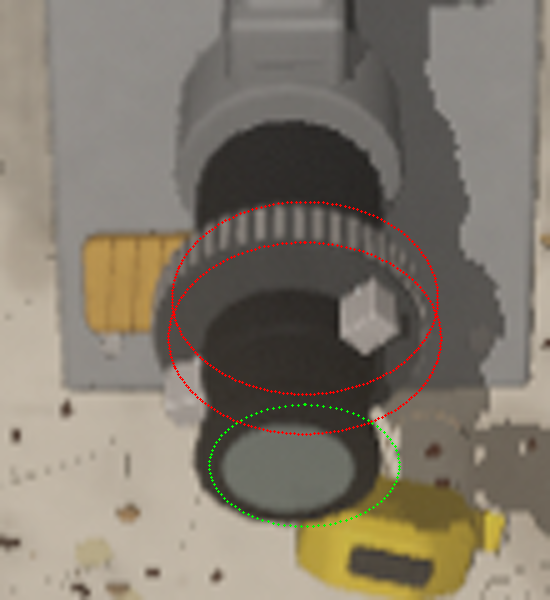

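```bash
python3 - <<'E'
from h import *
z=np.load("w0.npz");c=wcam(z)
w=lambda q:(np.array(q)+.5)/5-.5+[190,90]
# wrist crop: cup left/right, bottom; ring left/right(mid-face), stop tooth, plate corners (full pic/1.5)
pc=(np.array([(297,50),(449,51),(444,251),(304,251)])+.5)/1.5-.5
X=[(.15,.09,.014),(.15,-.09,.014),(-.09,-.09,.014),(-.09,.09,.014)]
F=np.linspace(0,6.28,200)
def f(p):
    cup=proj(c,W(p,[tooth(t,.0215,h) for t in F for h in(.046,.036)])); rim=proj(c,W(p,[tooth(t,.033,h) for t in F for h in(-.007,.007)]))
    return np.r_[cup[:,0].min()-w((195,0))[0],cup[:,0].max()-w((380,0))[0],cup[:,1].max()-w((0,522))[1],rim[:,0].min()-w((153,0))[0],rim[:,1].min()-w((0,202))[1],(proj(c,W(p,X))-pc).ravel()*.7]
r=least_squares(f,[.615,.0877,.07]);print(r.x,f(r.x).round(2),W(r.x,O))
E
```

```text
[0.61488446 0.09152384 0.07017072] [-0.42  0.6   0.67  0.03 -0.22 -0.9  -0.49  1.01 -0.98 -0.14  0.48 -0.49
  0.44] [[0.58495829 0.08942044 0.21      ]]
```

Refined ring centre is (0.585, 0.089, 0.210), yaw 0.07, and the tool yaw already matches. I will ratchet within ±20° of yaw, with the TCP at z≈0.192 so that the gripper body clears the eyecup top (0.26).

Emit:
{"op": "apply_moves", "data": {
  "plan": [
    [1, 0.018, 0.011, 0, 0.04],
    [1, 0.018, 0.011, 0, 0.08],
    [1, 0.018, 0.011, 0, 0.11],
    [1, 0.018, 0.011, -0.08, 0.11],
    [1, 0.018, 0.011, -0.16, 0.11],
    [1, 0.018, 0.011, -0.24, 0.11],
    [1, 0.018, 0.011, -0.32, 0.11],
    [1, 0.018, 0.011, -0.36, 0.11],
    [1, 0.018, 0.011, -0.36, 0.11]
  ]
}}

```text
t: 3.25
tool_pos: [0.5827, 0.0854, 0.2482]
eef_rot: [0.0, 0.979, 0.206, -0.003]
wrist_force: [0.2, -0.4, 0.2]
finger_gap: 0.0853
grip_force: 0.0
```

```bash
cat > st.py <<'E'
from h import *
s=ctrl.read_state();q=s["eef_rot"]
print(round(s["t"],2),s["tool_pos"].round(4),"yaw",round(2*np.arctan2(q[2],q[1])*57.3,1),"q",s["q"].round(2),"F",s["wrist_force"].round(1),"M",s["ft_torque"].round(2),"gap",round(s["finger_gap"],4),s["grip_force"])
E
python3 st.py; python3 - <<'E'
from h import *
s=ctrl.read_state();z=dict(ctrl.read_camera("wrist"));z.update(pos=s["tool_pos"],quat=s["eef_rot"]);c=wcam(z);p=[.61488,.0915,.0702]
im=z["color"].copy();im=cv2.resize(im,None,fx=1.5,fy=1.5,interpolation=cv2.INTER_CUBIC)
F=np.linspace(0,6.28,200)
for r,h,k in((.033,.007,(0,0,255)),(.033,-.007,(0,0,255)),(.0215,.046,(0,255,0))):
    for q in proj(c,W(p,[tooth(t,r,h) for t in F]))*1.5: cv2.circle(im,tuple(int(t) for t in q),0,k,-1)
cv2.imwrite("pics/w1.png",im)
E
```

```text
3.25 [0.5827 0.0854 0.2482] yaw 23.8 q [ 0.19  0.44 -0.6   1.6   0.26  1.19 -1.63] F [ 0.2 -0.4  0.2] M [-0.06  0.03 -0.03] gap 0.0853 0.0
```

View pics/w1.png

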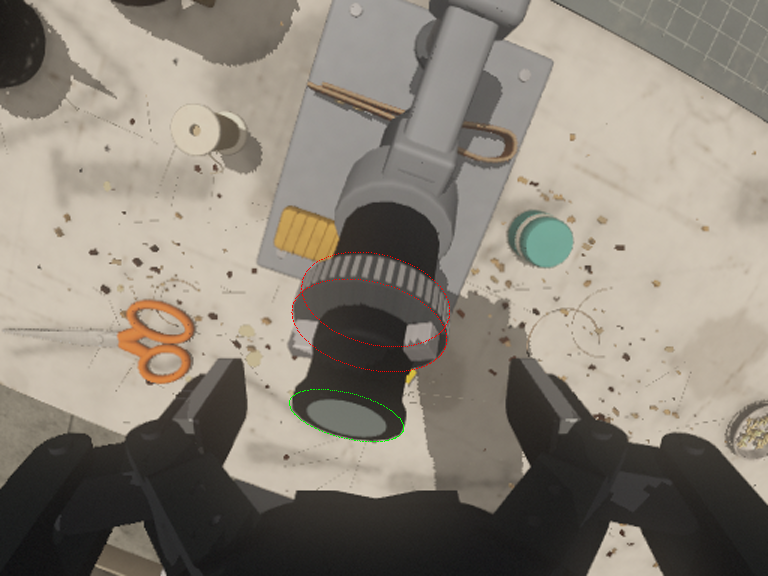

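The overlay fits ring and cup closely. I correct the small offset and descend to grip height.

Emit:
{"op": "apply_moves", "data": {
  "plan": [
    [1, 0.005, 0.008, 0, 0],
    [1, 0.005, 0.008, -0.03, 0],
    [1, 0.005, 0.008, -0.06, 0],
    [1, 0.005, 0.008, -0.09, 0],
    [1, 0.005, 0.008, -0.112, 0],
    [1, 0.005, 0.008, -0.112, 0],
    [1, 0.005, 0.008, -0.112, 0]
  ]
}}

```text
t: 4.0
tool_pos: [0.5876, 0.0909, 0.1963]
eef_rot: [-0.0, 0.979, 0.206, 0.001]
wrist_force: [-0.1, 0.3, -0.4]
finger_gap: 0.0859
grip_force: 0.0
```

```bash
python3 st.py
```

```text
4.0 [0.5876 0.0909 0.1963] yaw 23.8 q [ 0.17  0.49 -0.59  1.66  0.3   1.09 -1.67] F [-0.1  0.3 -0.4] M [-0.03 -0.02 -0.  ] gap 0.0859 0.0
```

Emit:
{"op": "apply_moves", "data": {
  "plan": [
    [1, -0.004, -0.003, -0.006, 0],
    [1, -0.004, -0.003, -0.006, 0],
    [-1, -0.004, -0.003, -0.006, 0],
    [-1, -0.004, -0.003, -0.006, 0],
    [-1, -0.004, -0.003, -0.006, 0],
    [-1, -0.004, -0.003, -0.006, 0]
  ],
  "grip_force": 20
}}

```text
t: 4.6
tool_pos: [0.585, 0.0893, 0.1932]
eef_rot: [-0.0, 0.979, 0.206, 0.0]
wrist_force: [-3.2, -0.6, 6.3]
finger_gap: 0.0662
grip_force: 20.6
```

```bash
python3 st.py
```

```text
4.6 [0.585  0.0893 0.1932] yaw 23.8 q [ 0.17  0.48 -0.59  1.67  0.3   1.08 -1.67] F [-3.2 -0.6  6.3] M [-0.02  0.7  -0.02] gap 0.0662 20.6439346075058
```

Gripped at gap 66.2 mm with small forces. First stroke.

Emit:
{"op": "apply_moves", "data": {
  "plan": [
    [-1, 0, 0, 0, -0.03],
    [-1, 0, 0, 0, -0.06],
    [-1, 0, 0, 0, -0.09],
    [-1, 0, 0, 0, -0.12],
    [-1, 0, 0, 0, -0.15],
    [-1, 0, 0, 0, -0.18],
    [-1, 0, 0, 0, -0.21],
    [-1, 0, 0, 0, -0.21]
  ]
}}

```text
t: 5.4
tool_pos: [0.5857, 0.0886, 0.1927]
eef_rot: [0.0, 0.992, -0.123, 0.001]
wrist_force: [2.6, -2.2, 0.9]
finger_gap: 0.0653
grip_force: 25.5
```

```bash
python3 st.py;  python3 - <<'E'
from h import *
s=ctrl.read_state();z=dict(ctrl.read_camera("wrist"));z.update(pos=s["tool_pos"],quat=s["eef_rot"]);c=wcam(z);p=[.61488,.0915,.0702]
im=cv2.resize(z["color"],None,fx=1.5,fy=1.5,interpolation=cv2.INTER_CUBIC)
F=np.linspace(-2,2.6,24)
for t,q in zip(F,proj(c,W(p,[tooth(t,.0275,.021) for t in F]))*1.5): cv2.circle(im,tuple(int(t) for t in q),2,(0,0,255),-1); cv2.putText(im,f"{t:.1f}",tuple(int(t) for t in q),0,.35,(0,255,0))
cv2.imwrite("pics/w2.png",im)
E
```

```text
5.4 [0.5857 0.0886 0.1927] yaw -14.1 q [ 0.07  0.46 -0.43  1.68  0.22  1.05 -2.25] F [ 2.6 -2.2  0.9] M [-0.04 -0.62  0.38] gap 0.0653 25.54092764854431
```

View pics/w2.png

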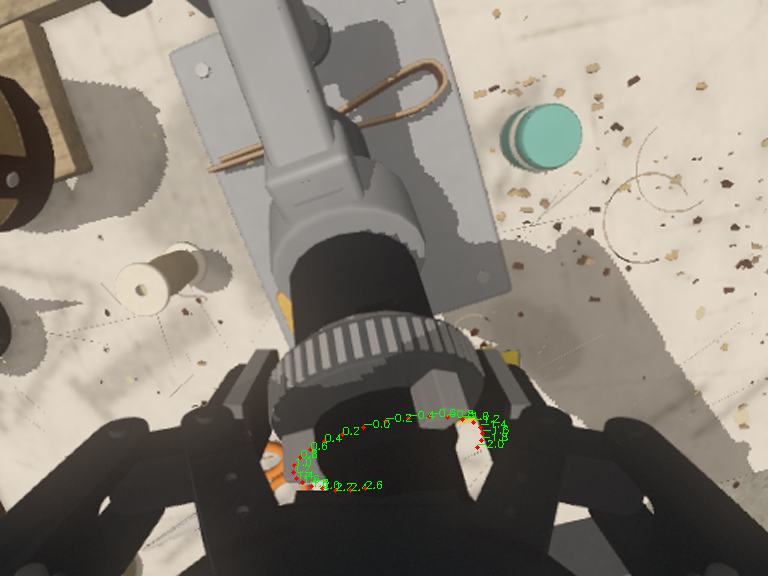

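Ring tooth now at about f≈1.2 (px (300,455)) and the stop tooth is still at (438,400), so the stroke worked. I open, turn back and regrip.

Emit:
{"op": "apply_moves", "data": {
  "plan": [
    [1, 0, 0, 0, 0],
    [1, 0, 0, 0, 0],
    [1, 0, 0, 0, 0.045],
    [1, 0, 0, 0, 0.09],
    [1, 0, 0, 0, 0.135],
    [1, 0, 0, 0, 0.18],
    [1, 0, 0, 0, 0.21],
    [-1, 0, 0, 0, 0.21],
    [-1, 0, 0, 0, 0.21],
    [-1, 0, 0, 0, 0.21]
  ]
}}

```text
t: 6.45
tool_pos: [0.5848, 0.089, 0.1927]
eef_rot: [0.0, 0.979, 0.205, -0.0]
wrist_force: [-2.3, -0.2, 4.7]
finger_gap: 0.0655
grip_force: 21.3
```

```bash
python3 st.py
```

```text
6.45 [0.5848 0.089  0.1927] yaw 23.7 q [ 0.17  0.49 -0.59  1.67  0.3   1.08 -1.67] F [-2.3 -0.2  4.7] M [-0.15  0.4   0.01] gap 0.0655 21.33870866149664
```

Emit:
{"op": "apply_moves", "data": {
  "plan": [
    [-1, 0, 0, 0, -0.03],
    [-1, 0, 0, 0, -0.06],
    [-1, 0, 0, 0, -0.09],
    [-1, 0, 0, 0, -0.12],
    [-1, 0, 0, 0, -0.15],
    [-1, 0, 0, 0, -0.18],
    [-1, 0, 0, 0, -0.21],
    [-1, 0, 0, 0, -0.21]
  ]
}}

```text
t: 7.25
tool_pos: [0.5852, 0.0888, 0.1926]
eef_rot: [0.0, 0.992, -0.123, 0.0]
wrist_force: [1.0, -3.3, 0.8]
finger_gap: 0.0649
grip_force: 25.6
```

```bash
python3 st.py
```

```text
7.25 [0.5852 0.0888 0.1926] yaw -14.2 q [ 0.06  0.46 -0.43  1.68  0.21  1.05 -2.25] F [ 1.  -3.3  0.8] M [-0.12 -0.06  0.3 ] gap 0.0649 25.6386137008667
```

Emit:
{"op": "apply_moves", "data": {
  "plan": [
    [1, 0, 0, 0, 0],
    [1, 0, 0, 0, 0],
    [1, 0, 0, 0, 0.045],
    [1, 0, 0, 0, 0.09],
    [1, 0, 0, 0, 0.135],
    [1, 0, 0, 0, 0.18],
    [1, 0, 0, 0, 0.21],
    [-1, 0, 0, 0, 0.21],
    [-1, 0, 0, 0, 0.21],
    [-1, 0, 0, 0, 0.21]
  ]
}}

```text
t: 8.25
tool_pos: [0.585, 0.089, 0.1927]
eef_rot: [0.0, 0.979, 0.205, 0.0]
wrist_force: [-0.8, -0.2, 3.2]
finger_gap: 0.0651
grip_force: 21.2
```

```bash
python3 st.py;  python3 - <<'E'
from h import *
s=ctrl.read_state();z=dict(ctrl.read_camera("wrist"));z.update(pos=s["tool_pos"],quat=s["eef_rot"]);c=wcam(z);p=[.61488,.0915,.0702]
im=cv2.resize(z["color"],None,fx=1.5,fy=1.5,interpolation=cv2.INTER_CUBIC)
F=np.linspace(-2,2.6,24)
for t,q in zip(F,proj(c,W(p,[tooth(t,.033,.007) for t in F]))*1.5): cv2.circle(im,tuple(int(t) for t in q),2,(0,0,255),-1); cv2.putText(im,f"{t:.1f}",tuple(int(t) for t in q),0,.35,(0,255,0))
cv2.imwrite("pics/w3.png",im[250:,150:600])
E
```

```text
8.25 [0.585  0.089  0.1927] yaw 23.6 q [ 0.17  0.48 -0.59  1.67  0.3   1.08 -1.67] F [-0.8 -0.2  3.2] M [-0.23  0.39  0.09] gap 0.0651 21.244464218616486
```

View pics/w3.png

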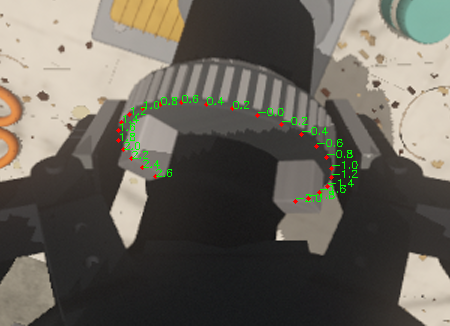

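```bash
python3 - <<'E'
from h import *
s=ctrl.read_state();z=dict(ctrl.read_camera("wrist"));z.update(pos=s["tool_pos"],quat=s["eef_rot"]);c=wcam(z);p=[.61488,.0915,.0702]
for f in(-.9,-.72,-.5,.5,.7,.8,.9,1,1.2,1.4,1.8):print(f,(proj(c,W(p,[tooth(f,.0275,.014),tooth(f,.0275,.021)]))*1.5-[150,250]).round().tolist())
E
```

```text
-0.9 [[309.0, 186.0], [306.0, 212.0]]
-0.72 [[303.0, 179.0], [300.0, 204.0]]
-0.5 [[290.0, 169.0], [287.0, 195.0]]
0.5 [[193.0, 139.0], [186.0, 165.0]]
0.7 [[174.0, 138.0], [166.0, 164.0]]
0.8 [[165.0, 139.0], [157.0, 164.0]]
0.9 [[157.0, 140.0], [149.0, 164.0]]
1 [[150.0, 141.0], [142.0, 166.0]]
1.2 [[139.0, 145.0], [131.0, 169.0]]
1.4 [[131.0, 151.0], [123.0, 174.0]]
1.8 [[129.0, 165.0], [121.0, 186.0]]
```

Ring tooth at crop px (150,145), f≈0.95; about 1.34 rad remain at about 0.43 per stroke. Strokes 3 and 4 follow.

Emit:
{"op": "apply_moves", "data": {
  "plan": [
    [-1, 0, 0, 0, -0.03],
    [-1, 0, 0, 0, -0.06],
    [-1, 0, 0, 0, -0.09],
    [-1, 0, 0, 0, -0.12],
    [-1, 0, 0, 0, -0.15],
    [-1, 0, 0, 0, -0.18],
    [-1, 0, 0, 0, -0.21],
    [-1, 0, 0, 0, -0.21]
  ]
}}

```text
t: 9.15
tool_pos: [0.5853, 0.0888, 0.1925]
eef_rot: [0.0, 0.992, -0.123, 0.0]
wrist_force: [-0.1, -3.2, 2.6]
finger_gap: 0.065
grip_force: 25.7
```

Emit:
{"op": "apply_moves", "data": {
  "plan": [
    [1, 0, 0, 0, 0],
    [1, 0, 0, 0, 0],
    [1, 0, 0, 0, 0.045],
    [1, 0, 0, 0, 0.09],
    [1, 0, 0, 0, 0.135],
    [1, 0, 0, 0, 0.18],
    [1, 0, 0, 0, 0.21],
    [-1, 0, 0, 0, 0.21],
    [-1, 0, 0, 0, 0.21],
    [-1, 0, 0, 0, 0.21]
  ]
}}

```text
t: 10.15
tool_pos: [0.585, 0.089, 0.1927]
eef_rot: [0.0, 0.979, 0.205, 0.0]
wrist_force: [-1.7, -1.5, 5.2]
finger_gap: 0.0654
grip_force: 21.3
```

Emit:
{"op": "apply_moves", "data": {
  "plan": [
    [-1, 0, 0, 0, -0.03],
    [-1, 0, 0, 0, -0.06],
    [-1, 0, 0, 0, -0.09],
    [-1, 0, 0, 0, -0.12],
    [-1, 0, 0, 0, -0.15],
    [-1, 0, 0, 0, -0.18],
    [-1, 0, 0, 0, -0.21],
    [-1, 0, 0, 0, -0.21]
  ]
}}

```text
t: 10.95
tool_pos: [0.5853, 0.0888, 0.1925]
eef_rot: [0.0, 0.992, -0.123, 0.0]
wrist_force: [0.0, -2.6, 1.9]
finger_gap: 0.0652
grip_force: 25.6
```

```bash
python3 st.py
```

```text
10.95 [0.5853 0.0888 0.1925] yaw -14.2 q [ 0.06  0.46 -0.43  1.68  0.21  1.05 -2.25] F [ 0.  -2.6  1.9] M [-0.15 -0.19  0.25] gap 0.0652 25.58464765548706
```

Emit:
{"op": "apply_moves", "data": {
  "plan": [
    [1, 0, 0, 0, 0],
    [1, 0, 0, 0, 0],
    [1, 0, 0, 0, 0.045],
    [1, 0, 0, 0, 0.09],
    [1, 0, 0, 0, 0.135],
    [1, 0, 0, 0, 0.18],
    [1, 0, 0, 0, 0.21],
    [-1, 0, 0, 0, 0.21],
    [-1, 0, 0, 0, 0.21],
    [-1, 0, 0, 0, 0.21]
  ]
}}

```text
t: 11.95
tool_pos: [0.585, 0.089, 0.1927]
eef_rot: [0.0, 0.979, 0.205, 0.0]
wrist_force: [-2.3, -0.7, 4.1]
finger_gap: 0.0651
grip_force: 21.3
```

```bash
python3 st.py
```

```text
11.95 [0.585  0.089  0.1927] yaw 23.6 q [ 0.17  0.48 -0.59  1.67  0.3   1.08 -1.67] F [-2.3 -0.7  4.1] M [-0.14  0.36  0.02] gap 0.0651 21.315162777900696
```

Stroke 5 in slow pieces, reading the moment.

Emit:
{"op": "apply_moves", "data": {
  "plan": [
    [-1, 0, 0, 0, -0.02],
    [-1, 0, 0, 0, -0.04],
    [-1, 0, 0, 0, -0.06],
    [-1, 0, 0, 0, -0.07]
  ]
}}

```text
t: 12.35
tool_pos: [0.5857, 0.0891, 0.1923]
eef_rot: [-0.0, 0.995, 0.096, 0.001]
wrist_force: [4.5, -2.2, -3.5]
finger_gap: 0.0651
grip_force: 23.1
```

```bash
python3 st.py
```

```text
12.35 [0.5857 0.0891 0.1923] yaw 11.0 q [ 0.13  0.47 -0.53  1.67  0.27  1.07 -1.86] F [ 4.5 -2.2 -3.5] M [ 0.27 -0.8   0.51] gap 0.0651 23.101131319999695
```

Emit:
{"op": "apply_moves", "data": {
  "plan": [
    [-1, 0, 0, 0, -0.02],
    [-1, 0, 0, 0, -0.04],
    [-1, 0, 0, 0, -0.05]
  ]
}}

```text
t: 12.65
tool_pos: [0.5854, 0.0889, 0.1924]
eef_rot: [0.0, 1.0, 0.018, 0.0]
wrist_force: [0.0, -1.5, 4.3]
finger_gap: 0.0648
grip_force: 24.0
```

```bash
python3 st.py
```

```text
12.65 [0.5854 0.0889 0.1924] yaw 2.1 q [ 0.11  0.47 -0.5   1.68  0.25  1.06 -2.  ] F [ 0.  -1.5  4.3] M [0.3  0.1  0.72] gap 0.0648 23.986310362815857
```

Emit:
{"op": "apply_moves", "data": {
  "plan": [
    [-1, 0, 0, 0, -0.02],
    [-1, 0, 0, 0, -0.04],
    [-1, 0, 0, 0, -0.05]
  ]
}}

```text
t: 12.95
tool_pos: [0.5851, 0.0889, 0.1926]
eef_rot: [0.0, 0.998, -0.06, 0.0]
wrist_force: [0.7, -2.9, 1.8]
finger_gap: 0.0648
grip_force: 26.1
```

```bash
python3 st.py; python3 - <<'E'
from h import *
s=ctrl.read_state();z=dict(ctrl.read_camera("wrist"));z.update(pos=s["tool_pos"],quat=s["eef_rot"]);c=wcam(z);p=[.61488,.0915,.0702]
np.savez("w4.npz",**z)
im=cv2.resize(z["color"],None,fx=1.5,fy=1.5,interpolation=cv2.INTER_CUBIC)
cv2.imwrite("pics/w4.png",cv2.resize(im[250:,150:600],None,fx=1.5,fy=1.5,interpolation=cv2.INTER_CUBIC))
for f in(-.9,-.72,-.5,-.35,-.2,-.1,0,.1,.2,.4):print(f,((proj(c,W(p,[tooth(f,.0275,.014),tooth(f,.0275,.021)]))*1.5-[150,250])*1.5).round().tolist())
E
```

```text
12.95 [0.5851 0.0889 0.1926] yaw -6.9 q [ 0.08  0.46 -0.46  1.68  0.23  1.06 -2.14] F [ 0.7 -2.9  1.8] M [ 0.52 -0.31  0.96] gap 0.0648 26.080447733402252
-0.9 [[455.0, 224.0], [463.0, 262.0]]
-0.72 [[435.0, 219.0], [443.0, 258.0]]
-0.5 [[405.0, 216.0], [412.0, 256.0]]
-0.35 [[382.0, 216.0], [388.0, 256.0]]
-0.2 [[357.0, 217.0], [363.0, 257.0]]
-0.1 [[341.0, 219.0], [346.0, 259.0]]
0 [[324.0, 221.0], [329.0, 262.0]]
0.1 [[308.0, 224.0], [312.0, 265.0]]
0.2 [[293.0, 228.0], [296.0, 269.0]]
0.4 [[264.0, 237.0], [266.0, 277.0]]
```

View pics/w4.png

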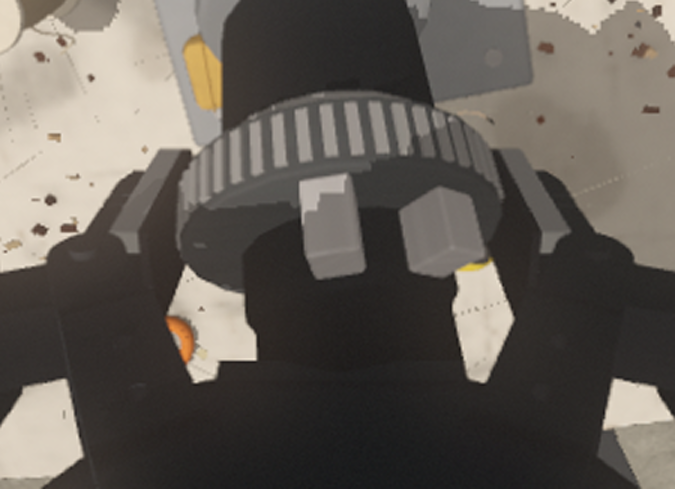

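Not yet at the stop: ring tooth at (332,225), f≈−0.05; stop tooth at (440,232), f≈−0.75; about 0.35 rad is left. I have used my picture views, so from here I track both teeth numerically in unwrapped wrist images.

```bash
cat > tr.py <<'E'
from h import *
def prof(z,h=.021,p=[.61488,.0915,.0702]):
    c=wcam(z);F=np.arange(-1.6,1.2,.02);g=cv2.cvtColor(z["color"],cv2.COLOR_BGR2GRAY).astype(np.float32);S=[]
    for r in(.0255,.0275,.0295):
        q=proj(c,W(p,[tooth(f,r,h) for f in F])).astype(np.float32)
        S.append(cv2.remap(g,q[:,:1],q[:,1:],cv2.INTER_LINEAR)[:,0])
    return F,np.mean(S,0)
def snap():
    s=ctrl.read_state();z=dict(ctrl.read_camera("wrist"));z.update(pos=s["tool_pos"],quat=s["eef_rot"]);return z
def edges(z):
    F,S=prof(z);t=75;k=np.where((S[1:]>t)!=(S[:-1]>t))[0]
    return [round(float(F[i]+.02*(t-S[i])/(S[i+1]-S[i])),3) for i in k]
E
python3 - <<'E'
from tr import *
z=dict(np.load("w4.npz"))
for h in(.014,.021):
    F,S=prof(z,h);print(h,[(round(f,2),int(s)) for f,s in zip(F[::2],S[::2])])
print(edges(z))
E
```

```text
0.014 [(np.float64(-1.6), 78), (np.float64(-1.56), 79), (np.float64(-1.52), 79), (np.float64(-1.48), 79), (np.float64(-1.44), 77), (np.float64(-1.4), 75), (np.float64(-1.36), 74), (np.float64(-1.32), 79), (np.float64(-1.28), 87), (np.float64(-1.24), 93), (np.float64(-1.2), 96), (np.float64(-1.16), 97), (np.float64(-1.12), 97), (np.float64(-1.08), 99), (np.float64(-1.04), 112), (np.float64(-1.0), 116), (np.float64(-0.96), 116), (np.float64(-0.92), 117), (np.float64(-0.88), 116), (np.float64(-0.84), 115), (np.float64(-0.8), 116), (np.float64(-0.76), 115), (np.float64(-0.72), 115), (np.float64(-0.68), 114), (np.float64(-0.64), 115), (np.float64(-0.6), 115), (np.float64(-0.56), 114), (np.float64(-0.52), 113), (np.float64(-0.48), 90), (np.float64(-0.44), 59), (np.float64(-0.4), 39), (np.float64(-0.36), 37), (np.float64(-0.32), 38), (np.float64(-0.28), 37), (np.float64(-0.24), 38), (np.float64(-0.2), 79), (np.float64(-0.16), 122), (np.float64(-0.12), 123), (np.float64(-0.08), 120), (np.float64(-0.04), 120), (np.float64(0.0), 122), (np.float64(0.04), 123), (np.float64(0.08), 123), (np.float
[... 1727 characters left out ...]
(0.08), 116), (np.float64(0.12), 67), (np.float64(0.16), 38), (np.float64(0.2), 38), (np.float64(0.24), 40), (np.float64(0.28), 39), (np.float64(0.32), 40), (np.float64(0.36), 40), (np.float64(0.4), 41), (np.float64(0.44), 41), (np.float64(0.48), 42), (np.float64(0.52), 45), (np.float64(0.56), 49), (np.float64(0.6), 53), (np.float64(0.64), 70), (np.float64(0.68), 124), (np.float64(0.72), 197), (np.float64(0.76), 203), (np.float64(0.8), 202), (np.float64(0.84), 199), (np.float64(0.88), 195), (np.float64(0.92), 195), (np.float64(0.96), 196), (np.float64(1.0), 176), (np.float64(1.04), 187), (np.float64(1.08), 203), (np.float64(1.12), 203), (np.float64(1.16), 204)]
[-0.455, -0.206, 0.116, 0.649]
```

Emit:
{"op": "apply_moves", "data": {
  "plan": [
    [-1, 0, 0, 0, -0.02],
    [-1, 0, 0, 0, -0.04],
    [-1, 0, 0, 0, -0.05],
    [-1, 0, 0, 0, -0.05]
  ]
}}

```text
t: 13.4
tool_pos: [0.585, 0.0888, 0.1925]
eef_rot: [0.0, 0.991, -0.137, 0.0]
wrist_force: [-0.1, -3.2, 2.6]
finger_gap: 0.065
grip_force: 25.6
```

```bash
python3 st.py; python3 -c "
from tr import *
z=snap();print(edges(z));F,S=prof(z);print([(round(f,2),int(s)) for f,s in zip(F[::2],S[::2])])"
```

```text
13.4 [0.585  0.0888 0.1925] yaw -15.8 q [ 0.06  0.45 -0.42  1.68  0.21  1.05 -2.28] F [-0.1 -3.2  2.6] M [ 0.1  -0.17  0.59] gap 0.065 25.559595823287964
[-0.487, -0.297, 0.024, 0.599]
[(np.float64(-1.6), 98), (np.float64(-1.56), 97), (np.float64(-1.52), 97), (np.float64(-1.48), 97), (np.float64(-1.44), 97), (np.float64(-1.4), 96), (np.float64(-1.36), 99), (np.float64(-1.32), 106), (np.float64(-1.28), 127), (np.float64(-1.24), 144), (np.float64(-1.2), 148), (np.float64(-1.16), 140), (np.float64(-1.12), 148), (np.float64(-1.08), 164), (np.float64(-1.04), 156), (np.float64(-1.0), 123), (np.float64(-0.96), 76), (np.float64(-0.92), 112), (np.float64(-0.88), 118), (np.float64(-0.84), 119), (np.float64(-0.8), 119), (np.float64(-0.76), 119), (np.float64(-0.72), 119), (np.float64(-0.68), 121), (np.float64(-0.64), 123), (np.float64(-0.6), 117), (np.float64(-0.56), 114), (np.float64(-0.52), 102), (np.float64(-0.48), 68), (np.float64(-0.44), 36), (np.float64(-0.4), 35), (np.float64(-0.36), 35), (np.float64(-0.32), 37), (np.float64(-0.28), 109), (np.float64(-0.24), 117), (np.float64(-0.2), 117), (np.float64(-0.16), 117), (np.float64(-0.12), 116), (np.float64(-0.08), 116), (np.float64(-0.04), 117), (np.float64(0.0), 113), (np.float64(0.04), 44), (np.float64(0.08), 35), (np.float64(0.12), 35), (np.float64(0.16), 37), (np.float64(0.2), 36), (np.float64(0.24), 36), (np.float64(0.28), 36), (np.float64(0.32), 37), (np.float64(0.36), 37), (np.float64(0.4), 38), (np.float64(0.44), 41), (np.float64(0.48), 44), (np.float64(0.52), 47), (np.float64(0.56), 64), (np.float64(0.6), 75), (np.float64(0.64), 154), (np.float64(0.68), 197), (np.float64(0.72), 181), (np.float64(0.76), 167), (np.float64(0.8), 173), (np.float64(0.84), 176), (np.float64(0.88), 175), (np.float64(0.92), 169), (np.float64(0.96), 162), (np.float64(1.0), 169), (np.float64(1.04), 173), (np.float64(1.08), 174), (np.float64(1.12), 171), (np.float64(1.16), 158)]
```

Tracking works: the tooth gap is now 0.19 rad. I regrip, then approach the stop slowly.

Emit:
{"op": "apply_moves", "data": {
  "plan": [
    [1, 0, 0, 0, 0],
    [1, 0, 0, 0, 0],
    [1, 0, 0, 0, 0.045],
    [1, 0, 0, 0, 0.09],
    [1, 0, 0, 0, 0.135],
    [1, 0, 0, 0, 0.18],
    [1, 0, 0, 0, 0.21],
    [-1, 0, 0, 0, 0.21],
    [-1, 0, 0, 0, 0.21],
    [-1, 0, 0, 0, 0.21]
  ]
}}

```text
t: 14.45
tool_pos: [0.5849, 0.0889, 0.1926]
eef_rot: [0.0, 0.982, 0.189, -0.0]
wrist_force: [-1.8, -1.7, 4.3]
finger_gap: 0.0652
grip_force: 21.4
```

Emit:
{"op": "apply_moves", "data": {
  "plan": [
    [-1, 0, 0, 0, -0.02],
    [-1, 0, 0, 0, -0.04],
    [-1, 0, 0, 0, -0.06],
    [-1, 0, 0, 0, -0.06]
  ]
}}

```text
t: 14.85
tool_pos: [0.5856, 0.0891, 0.1922]
eef_rot: [0.0, 0.995, 0.096, 0.001]
wrist_force: [3.8, -0.5, -2.4]
finger_gap: 0.065
grip_force: 23.4
```

```bash
python3 st.py; python3 -c "
from tr import *
print(edges(snap()))"
```

```text
14.85 [0.5856 0.0891 0.1922] yaw 11.1 q [ 0.13  0.47 -0.53  1.67  0.27  1.07 -1.86] F [ 3.8 -0.5 -2.4] M [ 0.31 -0.72  0.41] gap 0.065 23.442683815956116
[-0.01, 0.808]
```

Emit:
{"op": "apply_moves", "data": {
  "plan": [
    [-1, 0, 0, 0, -0.015],
    [-1, 0, 0, 0, -0.03],
    [-1, 0, 0, 0, -0.03]
  ]
}}

```text
t: 15.2
tool_pos: [0.5854, 0.089, 0.1924]
eef_rot: [0.0, 0.999, 0.051, 0.0]
wrist_force: [4.6, -0.6, -1.4]
finger_gap: 0.0655
grip_force: 23.7
```

```bash
python3 st.py; python3 -c "
from tr import *
print(edges(snap()))"
```

```text
15.2 [0.5854 0.089  0.1924] yaw 5.8 q [ 0.12  0.47 -0.51  1.67  0.26  1.06 -1.94] F [ 4.6 -0.6 -1.4] M [ 0.26 -0.71  0.42] gap 0.0655 23.653862178325653
[-0.062, 0.753]
```

Emit:
{"op": "apply_moves", "data": {
  "plan": [
    [-1, 0, 0, 0, -0.015],
    [-1, 0, 0, 0, -0.03],
    [-1, 0, 0, 0, -0.03]
  ]
}}

```text
t: 15.55
tool_pos: [0.5852, 0.0889, 0.1924]
eef_rot: [0.0, 1.0, 0.004, 0.0]
wrist_force: [2.0, -2.1, -0.4]
finger_gap: 0.0651
grip_force: 23.7
```

```bash
python3 st.py; python3 -c "
from tr import *
z=snap();np.savez('w5.npz',**z);print(edges(z));F,S=prof(z);print([int(s) for f,s in zip(F,S)][30:95])"
```

```text
15.55 [0.5852 0.0889 0.1924] yaw 0.4 q [ 0.1   0.47 -0.49  1.68  0.24  1.06 -2.03] F [ 2.  -2.1 -0.4] M [ 0.25 -0.55  0.58] gap 0.0651 23.697572350502014
[-0.117, 0.704]
[208, 206, 199, 181, 151, 127, 119, 119, 119, 120, 120, 120, 120, 119, 120, 120, 122, 123, 124, 124, 122, 120, 118, 117, 116, 115, 115, 116, 116, 116, 116, 116, 115, 116, 116, 116, 116, 116, 116, 115, 114, 110, 104, 101, 82, 35, 34, 34, 33, 34, 34, 33, 33, 33, 33, 33, 34, 35, 34, 34, 35, 35, 36, 36, 36]
```

Emit:
{"op": "apply_moves", "data": {
  "plan": [
    [-1, 0, 0, 0, -0.015],
    [-1, 0, 0, 0, -0.015]
  ]
}}

```text
t: 15.8
tool_pos: [0.5851, 0.0889, 0.1925]
eef_rot: [0.0, 1.0, -0.02, 0.0]
wrist_force: [1.9, -1.0, 1.1]
finger_gap: 0.0652
grip_force: 24.4
```

```bash
python3 st.py; python3 -c "
from tr import *
print(edges(snap()))"
```

```text
15.8 [0.5851 0.0889 0.1925] yaw -2.2 q [ 0.1   0.46 -0.48  1.68  0.24  1.06 -2.07] F [ 1.9 -1.   1.1] M [ 0.14 -0.5   0.48] gap 0.0652 24.38823491334915
[-0.149, 0.684]
```

Emit:
{"op": "apply_moves", "data": {
  "plan": [
    [-1, 0, 0, 0, -0.01],
    [-1, 0, 0, 0, -0.01]
  ]
}}

```text
t: 16.05
tool_pos: [0.5851, 0.0889, 0.1925]
eef_rot: [0.0, 0.999, -0.036, 0.0]
wrist_force: [2.5, -2.5, 1.4]
finger_gap: 0.0648
grip_force: 25.4
```

```bash
python3 st.py; python3 -c "
from tr import *
print(edges(snap()))"
```

```text
16.05 [0.5851 0.0889 0.1925] yaw -4.1 q [ 0.09  0.46 -0.47  1.68  0.23  1.06 -2.1 ] F [ 2.5 -2.5  1.4] M [ 0.11 -0.47  0.55] gap 0.0648 25.416575968265533
[-0.167, 0.666]
```

Emit:
{"op": "apply_moves", "data": {
  "plan": [
    [-1, 0, 0, 0, -0.01],
    [-1, 0, 0, 0, -0.01]
  ]
}}

```text
t: 16.3
tool_pos: [0.5853, 0.0889, 0.1923]
eef_rot: [0.0, 0.999, -0.052, 0.0]
wrist_force: [2.9, -3.3, -0.4]
finger_gap: 0.0649
grip_force: 26.0
```

```bash
python3 st.py; python3 -c "
from tr import *
z=snap();np.savez('w6.npz',**z);print(edges(z))"
```

```text
16.3 [0.5853 0.0889 0.1923] yaw -6.0 q [ 0.09  0.46 -0.46  1.68  0.23  1.06 -2.13] F [ 2.9 -3.3 -0.4] M [ 0.33 -0.79  0.76] gap 0.0649 25.98375678062439
[-0.191, 0.646]
```

```bash
python3 - <<'E'
from tr import *
p=[.61488,.0915,.0702];F=np.arange(-1.6,-.3,.04)
print((F*100).astype(int).tolist())
for h,r in((.010,.0325),(.014,.0325),(.018,.032),(.018,.0275)):
    for n in("w4","w5","w6"):
        z=np.load(n+".npz");c=wcam(z);g=cv2.cvtColor(z["color"],6).astype(np.float32)
        q=proj(c,W(p,[tooth(f,r,h) for f in F])).astype(np.float32);print(h,r,n,cv2.remap(g,q[:,:1],q[:,1:],1)[:,0].astype(int).tolist())
E
```

```text
[-160, -156, -152, -148, -144, -140, -136, -131, -127, -123, -119, -115, -111, -107, -103, -99, -95, -91, -87, -83, -79, -75, -71, -67, -63, -59, -55, -51, -47, -43, -39, -35, -31]
0.01 0.0325 w4 [41, 40, 41, 40, 40, 40, 40, 42, 47, 55, 59, 57, 59, 58, 59, 58, 57, 56, 57, 58, 58, 57, 57, 62, 58, 57, 56, 58, 57, 58, 57, 57, 57]
0.01 0.0325 w5 [42, 41, 41, 41, 41, 40, 40, 40, 40, 42, 48, 56, 57, 58, 58, 58, 58, 58, 58, 58, 57, 58, 58, 59, 58, 58, 57, 57, 57, 118, 118, 118, 119]
0.01 0.0325 w6 [42, 42, 41, 42, 41, 40, 42, 40, 46, 53, 57, 57, 57, 57, 58, 59, 58, 59, 59, 57, 58, 59, 59, 59, 63, 58, 57, 114, 118, 118, 118, 120, 121]
0.014 0.0325 w4 [41, 42, 42, 41, 41, 41, 41, 41, 40, 40, 39, 40, 45, 58, 59, 57, 57, 58, 86, 114, 114, 114, 114, 114, 120, 114, 113, 112, 110, 61, 57, 57, 56]
0.014 0.0325 w5 [42, 42, 42, 43, 43, 42, 42, 42, 41, 42, 41, 41, 40, 43, 52, 59, 59, 58, 64, 106, 113, 113, 114, 113, 120, 115, 114, 114, 115, 120, 119, 118, 119]
0.014 0.0325 w6 [42, 42, 41, 42, 42, 41, 41, 41, 41, 42, 40, 41, 44, 57, 58, 60, 59, 58, 82, 114, 114, 114, 115, 114, 121, 113, 113, 116, 119, 
[... 345 characters left out ...]
0.018 0.032 w6 [43, 43, 43, 43, 43, 43, 43, 43, 42, 42, 42, 43, 43, 43, 41, 42, 56, 67, 111, 115, 115, 116, 115, 116, 117, 115, 115, 121, 119, 119, 120, 120, 122]
0.018 0.0275 w4 [212, 212, 211, 211, 211, 208, 194, 153, 90, 76, 97, 124, 126, 124, 122, 122, 121, 120, 119, 123, 121, 115, 116, 114, 114, 116, 116, 113, 115, 41, 37, 38, 37]
0.018 0.0275 w5 [210, 210, 209, 209, 209, 210, 210, 210, 209, 201, 163, 130, 124, 123, 123, 123, 122, 121, 122, 126, 119, 116, 116, 115, 115, 118, 121, 121, 120, 120, 120, 122, 123]
0.018 0.0275 w6 [213, 212, 211, 210, 210, 210, 210, 203, 179, 117, 98, 119, 126, 125, 122, 121, 120, 121, 120, 124, 122, 116, 115, 115, 121, 121, 118, 118, 120, 121, 122, 122, 113]
```

Same-yaw comparison shows that the stop tooth has not moved yet; the ring tooth is at ≈−0.37 and contact is expected at ≈−0.40. I add a tracker for the stop tooth's outer edge and continue in 2° steps.

```bash
cat >> tr.py <<'E'
def stop(z,p=[.61488,.0915,.0702]):
    o=[];c=wcam(z);g=cv2.cvtColor(z["color"],6).astype(np.float32);F=np.arange(-1.05,-.75,.005)
    for h in(.012,.013,.014,.015,.016):
        q=proj(c,W(p,[tooth(f,.0325,h) for f in F])).astype(np.float32);S=cv2.remap(g,q[:,:1],q[:,1:],1)[:,0];k=np.where((S[:-1]<86)&(S[1:]>=86))[0]
        if len(k): o.append(F[k[-1]]+.005*(86-S[k[-1]])/(S[k[-1]+1]-S[k[-1]]))
    return np.round(o,3)
E
python3 -c "
from tr import *
for n in('w4','w5','w6'):print(stop(np.load(n+'.npz')))"
```

```text
[-0.876 -0.881 -0.881 -0.878 -0.883]
[-0.856 -0.864 -0.859 -0.866 -0.861]
[-0.879 -0.873 -0.878 -0.879 -0.876]
```

Emit:
{"op": "apply_moves", "data": {
  "plan": [
    [-1, 0, 0, 0, -0.01],
    [-1, 0, 0, 0, -0.01]
  ]
}}

```text
t: 16.55
tool_pos: [0.5852, 0.0888, 0.1924]
eef_rot: [0.0, 0.998, -0.069, 0.0]
wrist_force: [3.6, -3.1, -0.6]
finger_gap: 0.0655
grip_force: 26.6
```

```bash
python3 st.py; python3 -c "
from tr import *
z=snap();print(edges(z),stop(z))"
```

```text
16.55 [0.5852 0.0888 0.1924] yaw -7.9 q [ 0.08  0.46 -0.46  1.68  0.23  1.06 -2.15] F [ 3.6 -3.1 -0.6] M [ 0.14 -0.9   0.71] gap 0.0655 26.64887934923172
[-0.21, 0.639] [-0.883 -0.878 -0.881 -0.886 -0.879]
```

Emit:
{"op": "apply_moves", "data": {
  "plan": [
    [-1, 0, 0, 0, -0.01],
    [-1, 0, 0, 0, -0.01]
  ]
}}

```text
t: 16.8
tool_pos: [0.5849, 0.0889, 0.1925]
eef_rot: [0.0, 0.996, -0.084, -0.0]
wrist_force: [1.6, -4.0, 3.8]
finger_gap: 0.0649
grip_force: 27.0
```

```bash
python3 st.py; python3 -c "
from tr import *
z=snap();print(edges(z),stop(z))"
```

```text
16.8 [0.5849 0.0889 0.1925] yaw -9.6 q [ 0.07  0.46 -0.45  1.68  0.22  1.06 -2.18] F [ 1.6 -4.   3.8] M [ 0.25 -0.5   0.8 ] gap 0.0649 27.009247541427612
[-0.23, 0.636] [-0.884 -0.88  -0.88  -0.884 -0.884]
```

Close to contact and near my yaw limit, so I regrip to have range for the press.

Emit:
{"op": "apply_moves", "data": {
  "plan": [
    [1, 0, 0, 0, 0],
    [1, 0, 0, 0, 0],
    [1, 0, 0, 0, 0.045],
    [1, 0, 0, 0, 0.09],
    [1, 0, 0, 0, 0.14],
    [1, 0, 0, 0, 0.14],
    [-1, 0, 0, 0, 0.14],
    [-1, 0, 0, 0, 0.14],
    [-1, 0, 0, 0, 0.14],
    [-1, 0, 0, 0, 0.14]
  ]
}}

```text
t: 17.85
tool_pos: [0.5848, 0.0889, 0.1926]
eef_rot: [0.0, 0.991, 0.136, -0.0]
wrist_force: [-3.0, -1.6, 4.1]
finger_gap: 0.0655
grip_force: 21.6
```

```bash
python3 st.py; python3 -c "
from tr import *
z=snap();print(edges(z),stop(z))"
```

```text
17.85 [0.5848 0.0889 0.1926] yaw 15.6 q [ 0.14  0.48 -0.55  1.67  0.28  1.07 -1.79] F [-3.  -1.6  4.1] M [-0.38  0.47 -0.1 ] gap 0.0655 21.615406572818756
[-0.15, 0.878] [-0.805 -0.807 -0.805 -0.805 -0.812]
```

Emit:
{"op": "apply_moves", "data": {
  "plan": [
    [-1, 0, 0, 0, -0.015],
    [-1, 0, 0, 0, -0.03],
    [-1, 0, 0, 0, -0.03]
  ]
}}

```text
t: 18.2
tool_pos: [0.5857, 0.0891, 0.1922]
eef_rot: [-0.0, 0.996, 0.089, 0.001]
wrist_force: [3.7, -0.3, -2.7]
finger_gap: 0.0649
grip_force: 23.9
```

```bash
python3 st.py; python3 -c "
from tr import *
z=snap();print(edges(z),stop(z))"
```

```text
18.2 [0.5857 0.0891 0.1922] yaw 10.3 q [ 0.13  0.47 -0.53  1.67  0.27  1.07 -1.87] F [ 3.7 -0.3 -2.7] M [ 0.25 -0.81  0.63] gap 0.0649 23.927088975906372
[-0.206, 0.798] [-0.852 -0.855 -0.845 -0.844 -0.847]
```

Emit:
{"op": "apply_moves", "data": {
  "plan": [
    [-1, 0, 0, 0, -0.01],
    [-1, 0, 0, 0, -0.02],
    [-1, 0, 0, 0, -0.02]
  ]
}}

```text
t: 18.55
tool_pos: [0.5849, 0.0889, 0.1925]
eef_rot: [0.0, 0.998, 0.058, -0.0]
wrist_force: [-0.2, -2.5, 1.0]
finger_gap: 0.065
grip_force: 22.9
```

```bash
python3 st.py; python3 -c "
from tr import *
z=snap();print(edges(z),stop(z))"
```

```text
18.55 [0.5849 0.0889 0.1925] yaw 6.6 q [ 0.12  0.47 -0.51  1.67  0.26  1.07 -1.93] F [-0.2 -2.5  1. ] M [-0.05 -0.18  0.7 ] gap 0.065 22.89818376302719
[-0.232, 0.77] [-0.873 -0.875 -0.871 -0.876 -0.877]
```

The separation is constant at 0.642 rad, so the teeth are in contact; the stop has moved about 0.03 rad (0.7 mm). I press a little more, in small steps.

Emit:
{"op": "apply_moves", "data": {
  "plan": [
    [-1, 0, 0, 0, -0.01],
    [-1, 0, 0, 0, -0.01]
  ]
}}

```text
t: 18.8
tool_pos: [0.585, 0.0889, 0.1924]
eef_rot: [0.0, 0.999, 0.042, -0.0]
wrist_force: [0.9, -2.9, 2.4]
finger_gap: 0.0649
grip_force: 23.0
```

```bash
python3 st.py; python3 -c "
from tr import *
z=snap();print(edges(z),stop(z))"
```

```text
18.8 [0.585  0.0889 0.1924] yaw 4.8 q [ 0.11  0.47 -0.51  1.67  0.25  1.06 -1.96] F [ 0.9 -2.9  2.4] M [-0.25 -0.08  0.7 ] gap 0.0649 22.980217337608337
[-0.247, 0.751] [-0.885 -0.895 -0.886 -0.887 -0.895]
```

Emit:
{"op": "apply_moves", "data": {
  "plan": [
    [-1, 0, 0, 0, -0.01],
    [-1, 0, 0, 0, -0.01]
  ]
}}

```text
t: 19.05
tool_pos: [0.5851, 0.0889, 0.1924]
eef_rot: [0.0, 1.0, 0.026, 0.0]
wrist_force: [1.3, -1.6, 2.2]
finger_gap: 0.0651
grip_force: 23.0
```

```bash
python3 st.py; python3 -c "
from tr import *
z=snap();print(edges(z),stop(z))"
```

```text
19.05 [0.5851 0.0889 0.1924] yaw 3.0 q [ 0.11  0.47 -0.5   1.68  0.25  1.06 -1.99] F [ 1.3 -1.6  2.2] M [-0.2  -0.26  0.92] gap 0.0651 22.999476492404938
[-0.257, 0.739] [-0.898 -0.901 -0.899 -0.9   -0.906]
```

Stop tooth moved about 0.044 rad (≈1.2 mm). One more small step, and hold.

Emit:
{"op": "apply_moves", "data": {
  "plan": [
    [-1, 0, 0, 0, -0.01],
    [-1, 0, 0, 0, -0.01],
    [-1, 0, 0, 0, -0.01],
    [-1, 0, 0, 0, -0.01]
  ]
}}

```text
t: 19.5
tool_pos: [0.5856, 0.0889, 0.1923]
eef_rot: [-0.0, 1.0, 0.011, 0.0]
wrist_force: [5.4, -2.2, -0.6]
finger_gap: 0.0652
grip_force: 23.0
```

```bash
python3 st.py; python3 -c "
from tr import *
z=snap();print(edges(z),stop(z))"
```

```text
19.5 [0.5856 0.0889 0.1923] yaw 1.3 q [ 0.1   0.47 -0.49  1.68  0.25  1.06 -2.01] F [ 5.4 -2.2 -0.6] M [-0.28 -1.02  0.79] gap 0.0652 22.97391951084137
[-0.269, 0.71] [-0.915 -0.906 -0.916 -0.909 -0.912]
```

The stop tooth is displaced about 0.053 rad (1.45 mm) and was held 0.4 s. I ease the load off about 3°, then release.

Emit:
{"op": "apply_moves", "data": {
  "plan": [
    [-1, 0, 0, 0, 0.008],
    [-1, 0, 0, 0, 0.016],
    [-1, 0, 0, 0, 0.016]
  ]
}}

```text
t: 19.85
tool_pos: [0.5856, 0.0889, 0.1923]
eef_rot: [-0.0, 0.999, 0.036, 0.0]
wrist_force: [5.5, 0.2, -1.5]
finger_gap: 0.0655
grip_force: 23.1
```

```bash
python3 st.py; python3 -c "
from tr import *
z=snap();print(edges(z),stop(z))"
```

```text
19.85 [0.5856 0.0889 0.1923] yaw 4.1 q [ 0.11  0.47 -0.5   1.67  0.25  1.06 -1.97] F [ 5.5  0.2 -1.5] M [-0.82 -1.08 -0.22] gap 0.0655 23.115093111991882
[-0.232, 0.74] [-0.872 -0.881 -0.874 -0.874 -0.88 ]
```

Emit:
{"op": "apply_moves", "data": {
  "plan": [
    [1, 0, 0, 0, 0],
    [1, 0, 0, 0, 0],
    [1, 0, 0, 0, 0],
    [1, 0, 0, 0, 0],
    [1, 0, 0, 0, 0]
  ]
}}

```text
t: 20.4
tool_pos: [0.5849, 0.0891, 0.1923]
eef_rot: [-0.0, 0.999, 0.036, -0.0]
wrist_force: [-0.5, 0.9, 0.8]
finger_gap: 0.0855
grip_force: 0.0
```

```bash
python3 st.py; python3 -c "
from tr import *
z=snap();print(edges(z),stop(z))"
```

```text
20.4 [0.5849 0.0891 0.1923] yaw 4.2 q [ 0.11  0.47 -0.5   1.68  0.25  1.06 -1.97] F [-0.5  0.9  0.8] M [ 0.01 -0.01 -0.01] gap 0.0855 0.0
[-0.202, 0.742] [-0.854 -0.846 -0.846 -0.853 -0.846]
```

Released: the separation is 0.647 rad (contact 0.642), so the teeth still touch, and the tube is back at its start. I retreat straight up, check, and hand in.

Emit:
{"op": "apply_moves", "data": {
  "plan": [
    [1, 0, 0, 0.03, 0],
    [1, 0, 0, 0.08, 0],
    [1, 0, 0, 0.15, 0],
    [1, 0, 0, 0.23, 0],
    [1, 0, 0, 0.31, 0],
    [1, 0, 0, 0.39, 0],
    [1, 0, 0, 0.44, 0],
    [1, 0, 0, 0.44, 0],
    [1, 0, 0, 0.44, 0]
  ]
}}

```text
t: 21.35
tool_pos: [0.585, 0.0891, 0.4124]
eef_rot: [0.0, 0.999, 0.036, 0.0]
wrist_force: [0.0, -0.3, 0.3]
finger_gap: 0.0854
grip_force: 0.0
```

```bash
python3 st.py; python3 -c "
from station import ctrl
print(ctrl.hand_in())"
```

```text
21.35 [0.585  0.0891 0.4124] yaw 4.2 q [ 0.11  0.34 -0.52  1.31  0.17  1.53 -1.89] F [ 0.  -0.3  0.3] M [-0.01 -0.04  0.  ] gap 0.0854 0.0
the job is handed in; nothing more can be done
None
```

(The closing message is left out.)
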